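# Prop the pattern board and back it with the heavy weight

### The job

Take the yellow pattern board out of its rack and lean it, standing on its lower edge, against the dark block of the stand, square to it and roughly centred, about 20 degrees off upright. One of the four identical grey weights is heavy: find it by feel and set it down flat on the stand's base in front of the board, end-on and pointing straight at it, with its end touching or nearly touching the middle of the board's foot so the board cannot slide out. Leave the three light weights standing on the green mat, and do not disturb the thread cone, the spool or the scissors.

Things in the scene. Friction and masses are not known exactly. Their poses are not given: they have to be found in the camera images.
- board: yellow rigid pattern board, 8 mm thick (x) x 150 mm wide (y) x 170 mm tall (z), 0.19 kg, with coloured lines on both faces. Origin at the middle of its lower edge, z up along the board. It starts standing upright in the rack's slot
- board_foot (a point): middle of the board's lower edge, midway between its faces (the same point as the board's origin)
- board_top (a point): middle of the board's top edge, 170 mm from the origin along the board's z
- rack: wooden filing rack, 70 x 170 x 48 mm, fixed, with one slot along its y: 16 mm wide, floor 10 mm above the table, walls up to 48 mm. Origin at the centre of its underside; x across the slot
- stand: leaning stand, fixed. Pale plywood base plate 220 (x) x 200 (y) x 10 mm; on it a dark wooden block 50 (x) x 180 (y) mm, 80 mm tall (top 90 mm above the table). The block's leaning face is at x = -60 mm, looking to +x; the plate is free from there to x = +110 mm. Origin: centre of the plate's underside. The board leans with its top towards the block, its foot on the plate
- mat: green cutting mat, 270 (x) x 200 (y) x 3 mm, fixed to the table, the weights start on it. Origin at the centre of its underside
- weight_a: one of four pattern weights that look exactly alike: grey fabric-covered bar 100 (x) x 48 (y) x 50 (z) mm with a brown band round its middle. Origin at the centre of its underside, x along its length. One of the four (a different one each time) has a metal core and weighs 0.5 to 0.75 kg; the other three weigh 0.15 to 0.3 kg
- weight_b: one of four pattern weights that look exactly alike: grey fabric-covered bar 100 (x) x 48 (y) x 50 (z) mm with a brown band round its middle. Origin at the centre of its underside, x along its length. One of the four (a different one each time) has a metal core and weighs 0.5 to 0.75 kg; the other three weigh 0.15 to 0.3 kg
- weight_c: one of four pattern weights that look exactly alike: grey fabric-covered bar 100 (x) x 48 (y) x 50 (z) mm with a brown band round its middle. Origin at the centre of its underside, x along its length. One of the four (a different one each time) has a metal core and weighs 0.5 to 0.75 kg; the other three weigh 0.15 to 0.3 kg
- weight_d: one of four pattern weights that look exactly alike: grey fabric-covered bar 100 (x) x 48 (y) x 50 (z) mm with a brown band round its middle. Origin at the centre of its underside, x along its length. One of the four (a different one each time) has a metal core and weighs 0.5 to 0.75 kg; the other three weigh 0.15 to 0.3 kg
- cone: bystander: cone of orange thread on a white core, 68 mm across at its foot, 125 mm tall, standing. Origin at the centre of its underside
- spool: bystander: wooden spool with blue thread, 60 mm across, 80 mm tall, standing. Origin at the centre of its underside
- scissors: bystander: black-handled scissors in a brown sheath, lying flat, about 245 mm long (along x, handles at -x), 12 mm thick. Origin near the pivot
Mind the look-alikes: they are no part of the job. What is shaped like the weight_b but purple or red is not meant.

How it is judged:
By the outcome, as a careful person would: the job done as asked, in the order asked, and still so for the second after the job is handed in, with the robot touching nothing.
It also fails if it takes over 72 s, if anything falls off the work surface, if the arm or the gripper's body presses on something with over 40 N, if the wrist force passes 120 N, or if a joint passes its speed limit or range.

### The arm

A 6-joint arm with a two-finger parallel gripper is mounted at the origin on the work surface. World frame = base frame: x ahead of the robot, y to its left, z up, the work surface at z = 0. Lengths are in m, angles in rad, forces in N, time in s.
With the tool pointing down it reaches from about 0.25 to 0.725 m from the base axis. Payload 4 kg.
Tool frame: the origin (TCP) lies midway between the tips of the shut fingers; the grasp point (between the pads) lies 19 mm behind it; z points along the fingers, y is the line along which they close (so a half turn about z gives the same grasp; the last joint's range is limited). The gripper opens to 85 mm and grips with 20 to 120 N. Pads are 22 mm wide; open, the fingers measure 114 mm over their backs; the gripper's body (76 mm by 85 mm) begins 54 mm behind the grasp point. The pads swing forward as they close: fully open they stand 13 mm farther back than shut.
Start: joints at [-1.29, 0.241, 0.005, 1.335, 0, 1.571], TCP at [0.139, -0.48, 0.231] pointing down, gripper open.
Joint ranges: [-2.72, 2.72], [-1.05, 1.87], [-1.09, 1.28], [-1.99, 2.15], [-1.42, 1.44], [-3.14, 3.14]. Speed limits (rad/s): [2.79, 2.79, 3.14, 3.14, 3.14, 3.14].

### API

Orientations are given as a unit quaternion [x, y, z, w].
In Python, from workcell import bot gives the robot as it stands. The module is installed in compiled form; this text tells all that it offers.
- The arm moves only by the tool jog_arm, never from a script. Its argument "deltas" is a list of rows, each an object with "fingers": the opening, from 0 (shut) to 1 (fully open); "delta_pos": the shift along the tool's x, y, z normalised to -1 to 1, where 1 is 300 mm, a list of three; "yaw": the turn about the tool's z normalised to -1 to 1, where 1 is pi/4 rad. A call has 1 to 12 rows; each row is the pose to reach, as a shift and turn from the pose commanded when the call began, along the tool's axes at that moment; what a row does not reach only later rows make up. A row lasts 1/10 s, in which the tool goes at most 50 mm and 8.59 degrees, less where a joint would pass 70% of its speed; a pose out of reach is approached as far as the arm can. A call with a number of a shift or a turn outside -1 to 1 is refused whole. A call with a gripper value outside its range is refused whole. The fingers move at their own pace and stop on an object; the grip force is fixed at half the most. Time passes only in rows, so rows that repeat a pose let the fingers close. It gives the time, the measured TCP pose, the force, the opening and the grip force at its end, in the units of the state.
- bot.get_obs(): the state, without advancing time (a new reading comes with each control period).
- bot.camera(name): name is "scene" or "top" or "wrist"; returns a dict with "image" (420x560x3 uint8, red, green, blue), "range_z" (420x560 float32, m along the optical axis (not along the pixel's ray), 0 where there is no reading), "fx", "fy", "cx", "cy" (pixels), "distortion" ([k1, k2, p1, p2, k3] as OpenCV has them; the pictures are not rectified), "rvec" (rotation vector, rad) and "tvec" (3), from world to camera coordinates, as OpenCV has them. Camera axes: x right, y down, z forward; pixel columns grow to the right and rows downward; lengths in m; the calibration is good to about 2 mm. A picture is of the moment at which its call begins.
- bot.job_done(): hands the job in; it is judged then, once.
The state is a dict: "clock": time; "joint_pos": joint angles; "joint_vel": joint speeds; "tau": joint torques, N m; "eef_pos": TCP position; "tool_rot": TCP orientation; "ft_force": force on the tool from outside, world axes, zero at the start; "ft_torque": the same for the moment, N m; "grip_width": finger opening in m; "grasp_force": force on a finger pad.
Only numpy, scipy, OpenCV 4.12 (cv2) and the standard library are available. Lean on these libraries where they do the work, as an engineer would, in place of code of your own. Each camera call takes 0.05 s, during which the arm holds its last target. There are 200 camera calls.

## Working session

There is one attempt and no reset: what is moved stays moved. The work goes in short steps, Python scripts to look and compute and a tool call to move; the robot and the scene stay as the last step left them, time stands still between calls to the robot, and variables do not carry over. Pictures are saved under pics/ and viewed, at most 10 in all, crops included, and the job is handed in when it is done.

Besides the shell and the picture viewer there is one more tool, called after "Request:" as name(argument=value, ...), one argument or row to a line, values as JSON. jog_arm: Moves the arm, as the interface text tells. Scaled input: -1 to 1 covers 300 mm each way for a shift and pi/4 rad each way for a turn. Its arguments: {"type":"object","properties":{"deltas":{"type":"array","items":{"type":"object","properties":{"fingers":{"type":"number"},"delta_pos":{"type":"array","items":{"type":"number"}},"yaw":{"type":"number"}}}}},"required":["deltas"]}

```bash
mkdir -p pics; cat > h.py <<'E'
import numpy as np, cv2
from workcell import bot
def cam(n):
    c=bot.camera(n); c['R']=cv2.Rodrigues(np.array(c['rvec'],float))[0]; c['t']=np.array(c['tvec'],float).ravel()
    c['K']=np.array([[c['fx'],0,c['cx']],[0,c['fy'],c['cy']],[0,0,1]]); c['d']=np.array(c['distortion'],float); return c
def cloud(c):
    v,u=np.mgrid[0:420,0:560]
    p=cv2.undistortPoints(np.stack([u,v],-1).reshape(-1,1,2).astype(float),c['K'],c['d']).reshape(420,560,2)
    z=c['range_z'][...,None].astype(float)
    X=np.concatenate([p*z,z],-1); W=(X-c['t'])@c['R']; W[c['range_z']==0]=np.nan; return W
def save(n,im): cv2.imwrite('pics/'+n,im[...,::-1])
E
python3 - <<'E'
from h import *
o=bot.get_obs(); print({k:np.round(v,3).tolist() for k,v in o.items()})
for n in('top','scene'):
    c=cam(n); save(n+'1.png',c['image']); W=cloud(c); np.save(n+'.npy',W); np.save(n+'i.npy',c['image'])
    print(n,(-c['R'].T@c['t']).round(3))
E
```

```text
{'clock': 0.0, 'joint_pos': [-1.29, 0.241, 0.004, 1.335, 0.0, 1.571], 'joint_vel': [0.002, 0.0, 0.0, 0.001, 0.001, 0.001], 'tau': [0.0, -37.232, 25.241, 0.017, -0.0, 0.0], 'eef_pos': [0.138, -0.48, 0.23], 'tool_rot': [0.99, 0.14, -0.0, -0.001], 'ft_force': [-0.139, 1.057, 0.147], 'ft_torque': [0.02, 0.01, 0.009], 'grasp_force': 0.0, 'grip_width': 0.085}
top [ 0.497 -0.062  1.558]
scene [ 1.429 -0.538  0.94 ]
```

View pics/top1.png

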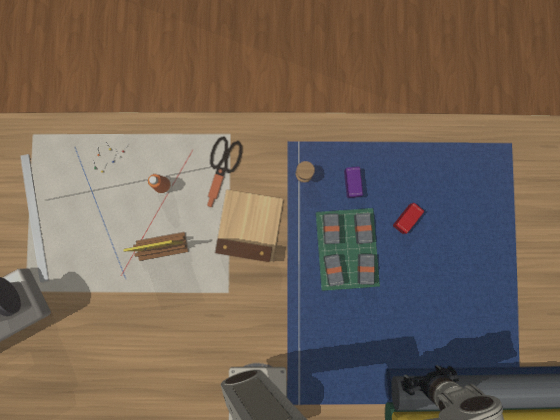

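View pics/scene1.png

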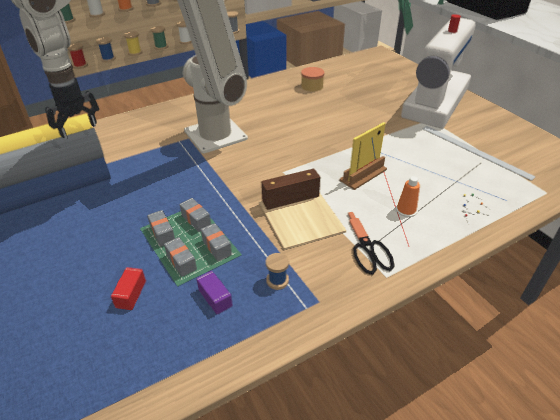

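The top view shows the stand at (250,225) with its dark block nearest the robot. The rack and yellow board are at (160,245), four grey weights on the green mat at (348,250), the cone at (158,183), the scissors at (225,170) and the spool at (306,171). The purple and red bars beside the mat are look-alikes. Next I measure.

```bash
python3 - <<'E'
from h import *
W=np.load('top.npy'); I=np.load('topi.npy'); hsv=cv2.cvtColor(I,cv2.COLOR_RGB2HSV)
def roi(u0,u1,v0,v1,zl,zh,n,extra=None):
    m=np.zeros((420,560),bool); m[v0:v1,u0:u1]=1
    m&=(W[...,2]>zl)&(W[...,2]<zh)
    if extra is not None: m&=extra
    P=W[m]; r=cv2.minAreaRect((P[:,:2]*1000).astype(np.float32))
    print(n,len(P),'z',np.nanpercentile(P[:,2],[5,50,95]).round(3),'ctr',np.round(r[0],1),'size',np.round(r[1],1),'ang',round(r[2],1),'box',cv2.boxPoints(r).round(0).tolist())
for n,b in dict(w1=(320,342,208,248),w2=(353,378,208,248),w3=(322,346,250,290),w4=(356,380,250,290)).items(): roi(*b,.042,.07,n)
roi(300,395,200,300,-.01,.02,'mat',(hsv[...,0]>45)&(hsv[...,0]<85)&(hsv[...,1]>80))
roi(205,300,180,270,.075,.1,'block')
roi(205,300,180,270,.005,.02,'plate',hsv[...,2]>140)
roi(205,300,180,270,.005,.1,'stand')
roi(110,200,225,265,.04,.054,'rack')
roi(110,200,225,265,.1,.2,'board')
roi(110,200,225,265,.155,.2,'boardtop')
roi(140,180,165,200,.02,.15,'cone'); roi(290,325,155,190,.02,.15,'spool'); roi(205,245,130,210,.005,.05,'scissors')
roi(340,370,160,200,.02,.1,'purple');roi(390,430,195,240,.02,.1,'red')
S=np.load('scene.npy')
P=S[130:190,345:395].reshape(-1,3);Ic=np.load('scenei.npy')
h=cv2.cvtColor(Ic,cv2.COLOR_RGB2HSV)[130:190,345:395].reshape(-1,3)
m=(P[:,2]>.06)&(P[:,2]<.25)&(h[:,0]>18)&(h[:,0]<36)&(h[:,1]>120);P=P[m]
c=P.mean(0);u,s,vt=np.linalg.svd(P-c);print('boardface',c.round(4),vt[2].round(3),P.min(0).round(3),P.max(0).round(3))
E
```

```text
w1 430 z [0.047 0.053 0.058] ctr [ 562.2 -246.1] size [100.   48.6] ang 2.8 box [[511.0, -224.0], [513.0, -273.0], [613.0, -268.0], [611.0, -219.0]]
w2 443 z [0.046 0.052 0.058] ctr [ 563.9 -355.6] size [100.  51.] ang 4.4 box [[512.0, -334.0], [516.0, -385.0], [616.0, -377.0], [612.0, -326.0]]
w3 442 z [0.047 0.053 0.058] ctr [ 423.9 -253.5] size [100.2  49.1] ang 10.7 box [[370.0, -239.0], [379.0, -287.0], [478.0, -268.0], [469.0, -220.0]]
w4 431 z [0.046 0.053 0.058] ctr [ 427.3 -362.3] size [48.1 96.4] ang 89.8 box [[379.0, -386.0], [475.0, -387.0], [476.0, -338.0], [379.0, -338.0]]
mat 1550 z [-0.003  0.003  0.009] ctr [ 493.2 -306.9] size [269.2 199.5] ang 4.2 box [[352.0, -217.0], [366.0, -416.0], [635.0, -397.0], [620.0, -198.0]]
block 859 z [0.084 0.09  0.095] ctr [490.1  45.6] size [179.4  49.9] ang 80.9 box [[451.0, -39.0], [500.0, -47.0], [529.0, 130.0], [480.0, 138.0]]
plate 2939 z [0.006 0.01  0.016] ctr [575.7  43.6] size [305.6 279.9] ang 0.1 box [[423.0, 183.0], [423.0, -97.0], [729.0, -96.0], [728.0, 184.0]]
stand 4087 z [0.006 0.011 0.092] ctr [575.9  20.8] size [3
[... 671 characters left out ...]
64.0]]
spool 259 z [0.074 0.079 0.085] ctr [ 754.  -155.4] size [56.4 58.1] ang 88.5 box [[724.0, -183.0], [782.0, -184.0], [784.0, -128.0], [726.0, -126.0]]
scissors 1174 z [0.005 0.01  0.015] ctr [766.  117.1] size [278.4 136. ] ang 0.7 box [[626.0, 184.0], [628.0, 47.0], [906.0, 51.0], [904.0, 187.0]]
purple 462 z [0.033 0.049 0.055] ctr [ 721.3 -323.9] size [99.7 49.8] ang 5.5 box [[669.0, -304.0], [674.0, -353.0], [773.0, -344.0], [768.0, -294.0]]
red 476 z [0.03  0.049 0.055] ctr [ 598.2 -511.4] size [ 49.8 101.6] ang 50.1 box [[543.0, -498.0], [621.0, -563.0], [653.0, -525.0], [575.0, -460.0]]
boardface [0.5057 0.3183 0.1211] [0.983 0.183 0.005] [0.487 0.251 0.06 ] [0.521 0.403 0.183]
```

```bash
cat >> h.py <<'E'
from scipy.spatial.transform import Rotation as Rn
def state():
    o=bot.get_obs(); R=Rn.from_quat(o['tool_rot']).as_matrix(); return o,np.array(o['eef_pos']),R,np.degrees(np.arctan2(R[1,0],R[0,0]))
def plan(*ts):
    """targets (x,y,z mm, phi deg): normalised deltas from the present pose"""
    o,p,R,phi=state(); print('t',round(o['clock'],2),'tcp',(p*1000).round(1),'phi',round(phi,1),'w',round(o['grip_width']*1000,1),'F',np.round(o['ft_force'],1),'tilt',R[2].round(3))
    for x,y,z,f in ts:
        d=R.T@(np.array([x,y,z])/1000-p)/.3; yw=-((f-phi+180)%360-180)/45
        print((x,y,z,f),'->',d.round(3).tolist(),'yaw',round(yw,3))
E
python3 -c "
from h import *
plan((280,-180,300,56),(502,330,300,100.9))"
```

```text
t 0.1 tcp [ 138.4 -479.9  230.5] phi 16.1 w 85.5 F [ 0.3 -0.2 -0.6] tilt [ 0.    -0.002 -1.   ]
(280, -180, 300, 56) -> [0.73, -0.83, -0.23] yaw -0.887
(502, 330, 300, 100.9) -> [1.913, -2.258, -0.227] yaw -1.885
```

Request:
jog_arm(
  deltas=[
    {"delta_pos":[0.73,-0.83,-0.23],"yaw":-0.9,"fingers":0.6},
    {"delta_pos":[0.73,-0.83,-0.23],"yaw":-0.9,"fingers":0.6},
    {"delta_pos":[0.73,-0.83,-0.23],"yaw":-0.9,"fingers":0.6},
    {"delta_pos":[0.73,-0.83,-0.23],"yaw":-0.9,"fingers":0.6},
    {"delta_pos":[0.73,-0.83,-0.23],"yaw":-0.9,"fingers":0.6},
    {"delta_pos":[0.73,-0.83,-0.23],"yaw":-0.9,"fingers":0.6},
    {"delta_pos":[0.73,-0.83,-0.23],"yaw":-0.9,"fingers":0.6},
    {"delta_pos":[0.73,-0.83,-0.23],"yaw":-0.9,"fingers":0.6},
    {"delta_pos":[0.73,-0.83,-0.23],"yaw":-0.9,"fingers":0.6},
  ],
)

```text
clock: 1.0
eef_pos: [0.2802, -0.1798, 0.3003]
tool_rot: [0.88, 0.475, -0.0, 0.0]
ft_force: [0.3, -1.3, -0.6]
grip_width: 0.0513
grasp_force: 0.0
```

```bash
python3 -c "
from h import *
plan((420,100,290,91),(502,330,250,100.9))"
```

```text
t 1.0 tcp [ 280.2 -179.8  300.3] phi 56.8 w 51.3 F [ 0.3 -1.3 -0.6] tilt [-0.  0. -1.]
(420, 100, 290, 91) -> [1.035, -0.121, 0.034] yaw -0.761
(502, 330, 250, 100.9) -> [1.827, -0.313, 0.167] yaw -0.981
```

Request:
jog_arm(
  deltas=[
    {"delta_pos":[1.0,-0.12,0.05],"yaw":-0.98,"fingers":0.6},
    {"delta_pos":[1.0,-0.12,0.05],"yaw":-0.98,"fingers":0.6},
    {"delta_pos":[1.0,-0.12,0.05],"yaw":-0.98,"fingers":0.6},
    {"delta_pos":[1.0,-0.12,0.05],"yaw":-0.98,"fingers":0.6},
    {"delta_pos":[1.0,-0.12,0.05],"yaw":-0.98,"fingers":0.6},
    {"delta_pos":[1.0,-0.12,0.05],"yaw":-0.98,"fingers":0.6},
    {"delta_pos":[1.0,-0.12,0.05],"yaw":-0.98,"fingers":0.6},
    {"delta_pos":[1.0,-0.12,0.05],"yaw":-0.98,"fingers":0.6},
  ],
)

```text
clock: 1.8
eef_pos: [0.4152, 0.0893, 0.284]
tool_rot: [0.638, 0.77, -0.001, -0.001]
ft_force: [-0.3, 0.5, -0.2]
grip_width: 0.0514
grasp_force: 0.0
```

```bash
python3 -c "
from h import *
plan((502,330,250,100.9))"
```

```text
t 1.8 tcp [415.2  89.3 284. ] phi 100.7 w 51.4 F [-0.3  0.5 -0.2] tilt [-0.001 -0.003 -1.   ]
(502, 330, 250, 100.9) -> [0.735, 0.433, 0.111] yaw -0.005
```

Request:
jog_arm(
  deltas=[
    {"delta_pos":[0.735,0.433,0.11],"yaw":-0.005,"fingers":0.6},
    {"delta_pos":[0.735,0.433,0.11],"yaw":-0.005,"fingers":0.6},
    {"delta_pos":[0.735,0.433,0.11],"yaw":-0.005,"fingers":0.6},
    {"delta_pos":[0.735,0.433,0.11],"yaw":-0.005,"fingers":0.6},
    {"delta_pos":[0.735,0.433,0.11],"yaw":-0.005,"fingers":0.6},
    {"delta_pos":[0.735,0.433,0.11],"yaw":-0.005,"fingers":0.6},
    {"delta_pos":[0.735,0.433,0.11],"yaw":-0.005,"fingers":0.6},
  ],
)

```text
clock: 2.5
eef_pos: [0.5026, 0.329, 0.2507]
tool_rot: [0.637, 0.771, -0.002, -0.0]
ft_force: [-0.4, -0.5, 0.5]
grip_width: 0.0509
grasp_force: 0.0
```

```bash
python3 -c "
from h import *
plan((502,330,140,100.9))
c=cam('wrist'); save('w1.png',c['image']); W=cloud(c)
h=cv2.cvtColor(c['image'],cv2.COLOR_RGB2HSV)
m=(h[...,0]>18)&(h[...,0]<36)&(h[...,1]>110)&(W[...,2]>.165)&(W[...,2]<.2)
P=W[m]; print(len(P)); r=cv2.minAreaRect((P[:,:2]*1000).astype(np.float32)); print(r, np.median(P,0))
"
```

```text
t 2.5 tcp [502.6 329.  250.7] phi 100.8 w 50.9 F [-0.4 -0.5  0.5] tilt [-0.002 -0.003 -1.   ]
(502, 330, 140, 100.9) -> [0.004, -0.0, 0.369] yaw -0.002
3059
((502.6832580566406, 329.47467041015625), (7.572135925292969, 148.61819458007812), 10.628117561340332) [0.50075805 0.33870984 0.17910355]
```

View pics/w1.png

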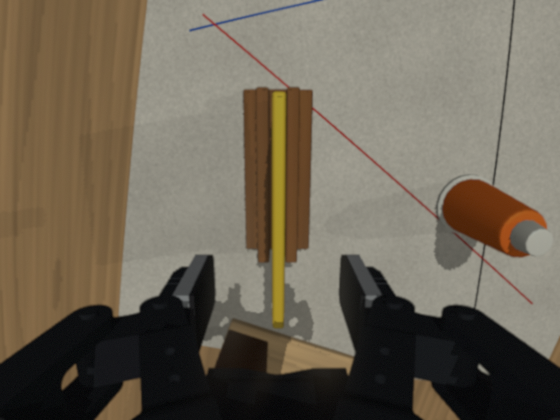

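The wrist view shows the board edge-on, columns 272–285 and rows 90–325. It is centred between the fingers at (210,280) and (350,280), and the cone is well clear on the right. I'll descend and grip.

Request:
jog_arm(
  deltas=[
    {"delta_pos":[0.004,0,0.2],"yaw":0,"fingers":0.5},
    {"delta_pos":[0.004,0,0.385],"yaw":0,"fingers":0.5},
    {"delta_pos":[0.004,0,0.385],"yaw":0,"fingers":0.5},
    {"delta_pos":[0.004,0,0.385],"yaw":0,"fingers":0},
    {"delta_pos":[0.004,0,0.385],"yaw":0,"fingers":0},
    {"delta_pos":[0.004,0,0.385],"yaw":0,"fingers":0},
    {"delta_pos":[0.004,0,0.385],"yaw":0,"fingers":0},
    {"delta_pos":[0.004,0,0.385],"yaw":0,"fingers":0},
    {"delta_pos":[0.004,0,0.385],"yaw":0,"fingers":0},
    {"delta_pos":[0.004,0,0.3],"yaw":0,"fingers":0},
    {"delta_pos":[0.004,0,0.1],"yaw":0,"fingers":0},
    {"delta_pos":[0.004,0,-0.05],"yaw":0,"fingers":0},
  ],
)

```text
clock: 3.75
eef_pos: [0.5009, 0.3315, 0.263]
tool_rot: [0.637, 0.771, -0.001, -0.0]
ft_force: [1.0, 0.9, -1.5]
grip_width: 0.0076
grasp_force: 59.0
```

```bash
python3 -c "
from h import *
plan((502.7,329.5,265,100.6),(547.3,36.3,265,80.9))"
```

```text
t 3.75 tcp [500.9 331.5 263. ] phi 100.9 w 7.6 F [ 1.   0.9 -1.5] tilt [-0.001 -0.002 -1.   ]
(502.7, 329.5, 265, 100.6) -> [-0.008, 0.005, -0.007] yaw 0.007
(547.3, 36.3, 265, 80.9) -> [-0.995, -0.035, -0.006] yaw 0.445
```

Request:
jog_arm(
  deltas=[
    {"delta_pos":[-0.995,-0.035,0],"yaw":0.445,"fingers":0},
    {"delta_pos":[-0.995,-0.035,0],"yaw":0.445,"fingers":0},
    {"delta_pos":[-0.995,-0.035,0],"yaw":0.445,"fingers":0},
    {"delta_pos":[-0.995,-0.035,0],"yaw":0.445,"fingers":0},
    {"delta_pos":[-0.995,-0.035,0],"yaw":0.445,"fingers":0},
    {"delta_pos":[-0.995,-0.035,0],"yaw":0.445,"fingers":0},
    {"delta_pos":[-0.995,-0.035,0],"yaw":0.445,"fingers":0},
    {"delta_pos":[-0.995,-0.035,0],"yaw":0.445,"fingers":0},
  ],
)

```text
clock: 4.55
eef_pos: [0.548, 0.0355, 0.2626]
tool_rot: [0.762, 0.648, 0.0, -0.0]
ft_force: [-0.4, 1.1, -2.3]
grip_width: 0.0072
grasp_force: 59.1
```

```bash
python3 -c "
from h import *
plan((547.3,36.3,145,80.9))
for n in ('scene','wrist'):
  c=cam(n); save('c_'+n+'.png',c['image']); W=cloud(c); I=c['image']
  h=cv2.cvtColor(I,cv2.COLOR_RGB2HSV)
  m=(W[...,0]>.4)&(W[...,0]<.7)&(W[...,1]>-.1)&(W[...,1]<.16)
  b=m&(W[...,2]>.15)&(h[...,0]>18)&(h[...,0]<36)&(h[...,1]>110)
  if b.sum()>50:
    P=W[b]; print(n,'board',len(P),cv2.minAreaRect((P[:,:2]*1000).astype(np.float32)),P[:,2].min(),P[:,2].max())
  b=m&(W[...,2]>.08)&(W[...,2]<.1)
  if b.sum()>50:
    P=W[b]; r=cv2.minAreaRect((P[:,:2]*1000).astype(np.float32)); print(n,'block',len(P),r,cv2.boxPoints(r).round(1).tolist())
"
```

```text
t 4.55 tcp [548.   35.5 262.6] phi 80.7 w 7.2 F [-0.4  1.1 -2.3] tilt [ 0.001  0.    -1.   ]
(547.3, 36.3, 145, 80.9) -> [0.002, -0.003, 0.392] yaw -0.004
scene board 2018 ((571.4793701171875, 28.141521453857422), (149.56361389160156, 61.60469436645508), 80.06670379638672) 0.15011490026347762 0.34025983266610077
scene block 398 ((491.8526306152344, 41.96810531616211), (181.3497772216797, 54.053314208984375), 79.32508850097656) [[448.5, -42.099998474121094], [501.6000061035156, -52.099998474121094], [535.2000122070312, 126.0999984741211], [482.1000061035156, 136.10000610351562]]
wrist board 8111 ((549.2880249023438, 63.561370849609375), (92.73361206054688, 18.02081298828125), 77.71714782714844) 0.26600896548067293 0.33741131743552627
wrist block 11206 ((490.7472229003906, 43.73868179321289), (179.27996826171875, 51.13386535644531), 81.0652084350586) [[451.6000061035156, -40.79999923706055], [502.1000061035156, -48.79999923706055], [529.9000244140625, 128.3000030517578], [479.3999938964844, 136.3000030517578]]
```

View pics/c_wrist.png

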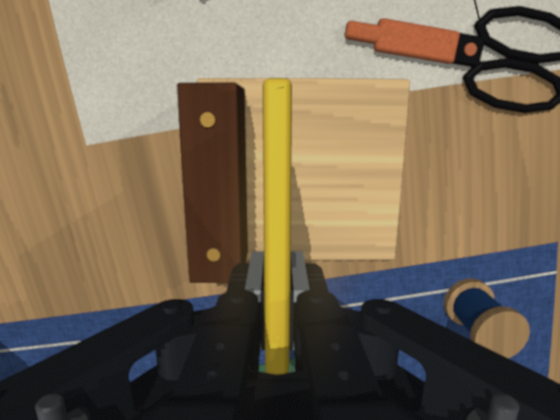

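The wrist view shows the board (column 277, rows 80–370) over the plate, parallel to the dark block (columns 180–245). I'll check the board's pose in hand numerically.

```bash
python3 -c "
from h import *
for n in ('scene','wrist'):
  c=cam(n); W=cloud(c); I=c['image']
  h=cv2.cvtColor(I,cv2.COLOR_RGB2HSV)
  s=(W[...,:2]-[.548,.0355])@np.array([[.9877,.156],[-.156,.9877]])
  b=(abs(s[...,0])<.03)&(abs(s[...,1])<.1)&(W[...,2]>.11)&(h[...,0]>18)&(h[...,0]<36)&(h[...,1]>110)
  P=np.c_[s[b],W[b][:,2]]*1000; print(n,len(P)); print(np.percentile(P,[0,1,5,50,95,99,100],axis=0).round(1).tolist())
  if n=='scene':
    q=P-P.mean(0); print('normal',np.linalg.svd(q)[2][2].round(3))
"
```

```text
scene 2215
[[-5.9, -76.4, 129.8], [-3.8, -74.6, 135.8], [-1.3, -70.3, 142.8], [2.1, -11.0, 221.4], [5.5, 65.0, 297.1], [7.0, 70.3, 302.8], [8.9, 74.4, 306.5]]
normal [1.    0.007 0.004]
wrist 8124
[[-14.4, -17.6, 265.9], [-4.8, -15.2, 298.2], [-4.4, -9.9, 300.3], [-0.7, 35.8, 301.9], [2.9, 71.5, 303.0], [3.3, 74.3, 303.6], [5.9, 75.3, 337.6]]
```

Request:
jog_arm(
  deltas=[
    {"delta_pos":[0,0,0.15],"yaw":-0.006,"fingers":0},
    {"delta_pos":[0,0,0.28],"yaw":-0.006,"fingers":0},
    {"delta_pos":[0,0,0.36],"yaw":-0.006,"fingers":0},
    {"delta_pos":[0,0,0.39],"yaw":-0.006,"fingers":0},
    {"delta_pos":[0,0,0.4],"yaw":-0.006,"fingers":0},
    {"delta_pos":[0,0,0.406],"yaw":-0.006,"fingers":0},
    {"delta_pos":[0,0,0.406],"yaw":-0.006,"fingers":0},
  ],
)

```text
clock: 5.45
eef_pos: [0.549, 0.037, 0.142]
tool_rot: [0.759, 0.651, 0.001, 0.001]
ft_force: [-0.2, 0.2, -1.0]
grip_width: 0.0071
grasp_force: 59.1
```

```bash
cat > bd.py <<'E'
from h import *
c=cam('scene'); W=cloud(c); I=c['image']; save('s_latest.png',I)
h=cv2.cvtColor(I,cv2.COLOR_RGB2HSV)
s=(W[...,:2]-[.5153,.0407])@np.array([[.9877,.156],[-.156,.9877]])
b=(s[...,0]>-.06)&(s[...,0]<.08)&(abs(s[...,1])<.1)&(W[...,2]>.014)&(h[...,0]>20)&(h[...,0]<36)&(h[...,1]>130)
P=np.c_[s[b],W[b][:,2]]*1000; print('n',len(P),'pct (dist from face, lateral, z)'); print(np.percentile(P,[1,5,50,95,99],axis=0).round(1).tolist())
n=np.linalg.svd(P-P.mean(0),full_matrices=False)[2][2]; n*=np.sign(n[0]); m=P.mean(0)
print('normal',n.round(3),'tilt',round(np.degrees(np.arcsin(n[2])),1),'front face x at z=10:',round(m[0]-(n[2]*(10-m[2])+n[1]*(0-m[1]))/n[0],1))
E
python3 -c "
from h import *
plan((548,35.5,140,81))";python3 bd.py
```

```text
t 5.45 tcp [549.  37. 142.] phi 81.2 w 7.1 F [-0.2  0.2 -1. ] tilt [ 0.001  0.003 -1.   ]
(548, 35.5, 140, 81) -> [-0.006, -0.003, 0.007] yaw 0.004
n 1782 pct (dist from face, lateral, z)
[[-1.2, -74.9, 16.1], [33.1, -70.8, 22.6], [36.9, -15.2, 98.9], [40.1, 62.7, 176.4], [41.6, 67.9, 182.4]]
normal [ 1.    -0.015 -0.009] tilt -0.5 front face x at z=10: 35.6
```

Request:
jog_arm(
  deltas=[
    {"delta_pos":[0,0,0.003],"yaw":0,"fingers":0},
    {"delta_pos":[0,0,0.006],"yaw":0,"fingers":0},
    {"delta_pos":[0,0,0.006],"yaw":0,"fingers":0},
  ],
)

```text
clock: 5.8
eef_pos: [0.5485, 0.0365, 0.1396]
tool_rot: [0.76, 0.65, 0.001, 0.001]
ft_force: [0.0, -0.9, 1.0]
grip_width: 0.0074
grasp_force: 59.6
```

Request:
jog_arm(
  deltas=[
    {"delta_pos":[0,0,0.003],"yaw":0,"fingers":0},
    {"delta_pos":[0,0,0.003],"yaw":0,"fingers":0},
  ],
)

```text
clock: 6.0
eef_pos: [0.5487, 0.0364, 0.1395]
tool_rot: [0.76, 0.65, 0.001, 0.001]
ft_force: [-0.0, -0.9, 6.2]
grip_width: 0.0073
grasp_force: 60.4
```

Request:
jog_arm(
  deltas=[
    {"delta_pos":[0,0,0],"yaw":0,"fingers":0.25},
    {"delta_pos":[0,0,0],"yaw":0,"fingers":0.25},
    {"delta_pos":[0,0,0],"yaw":0,"fingers":0.25},
    {"delta_pos":[0,-0.015,0],"yaw":0,"fingers":0.25},
    {"delta_pos":[0,-0.03,0],"yaw":0,"fingers":0.25},
    {"delta_pos":[0,-0.045,0],"yaw":0,"fingers":0.25},
    {"delta_pos":[0,-0.06,0],"yaw":0,"fingers":0.25},
    {"delta_pos":[0,-0.07,0],"yaw":0,"fingers":0.25},
    {"delta_pos":[0,-0.08,0],"yaw":0,"fingers":0.25},
  ],
)

```text
clock: 6.9
eef_pos: [0.5238, 0.0404, 0.1379]
tool_rot: [0.759, 0.651, 0.0, 0.0]
ft_force: [0.3, -0.1, -1.4]
grip_width: 0.0215
grasp_force: 0.1
```

```bash
python3 -c "
from h import *
plan((548,35.5,140,81))";python3 bd.py
```

```text
t 6.9 tcp [523.8  40.4 137.9] phi 81.2 w 21.5 F [ 0.3 -0.1 -1.4] tilt [ 0.  0. -1.]
(548, 35.5, 140, 81) -> [-0.004, 0.082, -0.007] yaw 0.004
n 1994 pct (dist from face, lateral, z)
[[-1.2, -75.8, 15.8], [4.2, -71.6, 22.0], [20.1, -15.1, 95.9], [35.3, 62.9, 171.4], [38.4, 68.5, 178.1]]
normal [ 0.984 -0.012  0.175] tilt 10.1 front face x at z=10: 35.5
```

Request:
jog_arm(
  deltas=[
    {"delta_pos":[0,-0.01,0],"yaw":0,"fingers":0.27},
    {"delta_pos":[0,-0.02,0],"yaw":0,"fingers":0.29},
    {"delta_pos":[0,-0.03,0],"yaw":0,"fingers":0.31},
    {"delta_pos":[0,-0.04,0],"yaw":0,"fingers":0.33},
    {"delta_pos":[0,-0.05,0],"yaw":0,"fingers":0.35},
    {"delta_pos":[0,-0.06,0],"yaw":0,"fingers":0.38},
    {"delta_pos":[0,-0.07,0],"yaw":0,"fingers":0.42},
    {"delta_pos":[0,-0.08,0],"yaw":0,"fingers":0.46},
    {"delta_pos":[0,-0.09,0],"yaw":0,"fingers":0.5},
    {"delta_pos":[0,-0.09,0],"yaw":0,"fingers":0.5},
    {"delta_pos":[0,-0.09,0],"yaw":0,"fingers":0.5},
  ],
)

```text
clock: 8.05
eef_pos: [0.4975, 0.0445, 0.1379]
tool_rot: [0.76, 0.651, 0.0, 0.0]
ft_force: [-0.1, 0.4, 0.3]
grip_width: 0.0425
grasp_force: 0.0
```

```bash
python3 -c "
from h import *
plan((548,35.5,140,81))";python3 bd.py
```

```text
t 8.05 tcp [497.5  44.5 137.9] phi 81.2 w 42.5 F [-0.1  0.4  0.3] tilt [ 0.  0. -1.]
(548, 35.5, 140, 81) -> [-0.004, 0.171, -0.007] yaw 0.004
n 2158 pct (dist from face, lateral, z)
[[-26.2, -75.8, 15.9], [-21.2, -71.6, 22.2], [6.3, -13.4, 91.4], [33.4, 64.1, 163.6], [36.2, 70.1, 170.4]]
normal [ 0.939 -0.013  0.345] tilt 20.2 front face x at z=10: 36.5
```

View pics/s_latest.png

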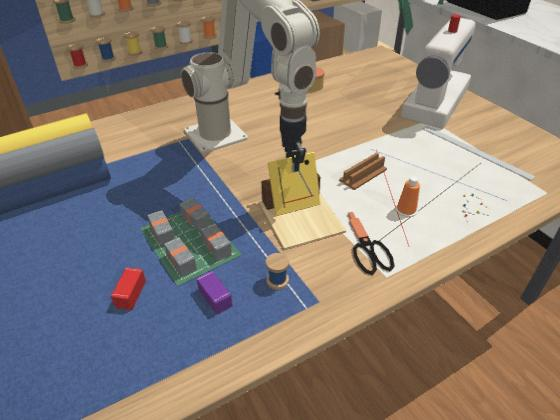

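The scene view shows the board leaning on the block at (297,185), square to it, and the rack empty at (365,170). Measured tilt is 20.2°. I'll raise the gripper straight up and go to the weights.

Request:
jog_arm(
  deltas=[
    {"delta_pos":[0,0,-0.1],"yaw":0,"fingers":0.5},
    {"delta_pos":[0,0,-0.25],"yaw":0,"fingers":0.5},
    {"delta_pos":[0,0,-0.4],"yaw":0,"fingers":0.5},
    {"delta_pos":[-0.1,0,-0.5],"yaw":-0.1,"fingers":1},
    {"delta_pos":[-0.3,0,-0.5],"yaw":-0.3,"fingers":1},
    {"delta_pos":[-0.5,0.02,-0.5],"yaw":-0.5,"fingers":1},
    {"delta_pos":[-0.65,0.05,-0.5],"yaw":-0.7,"fingers":1},
    {"delta_pos":[-0.8,0.08,-0.5],"yaw":-0.9,"fingers":1},
    {"delta_pos":[-0.9,0.1,-0.5],"yaw":-1,"fingers":1},
    {"delta_pos":[-0.9,0.1,-0.5],"yaw":-1,"fingers":1},
  ],
)

```text
clock: 9.1
eef_pos: [0.4854, -0.2307, 0.2875]
tool_rot: [0.453, 0.892, -0.0, 0.0]
ft_force: [0.7, 0.9, -0.2]
grip_width: 0.0854
grasp_force: 0.0
```

```bash
python3 -c "
from h import *
plan((562,-246,200,182.8),(562,-246,120,182.8))";python3 bd.py
```

```text
t 9.1 tcp [ 485.4 -230.7  287.5] phi 126.1 w 85.4 F [ 0.7  0.9 -0.2] tilt [-0.001 -0.001 -1.   ]
(562, -246, 200, 182.8) -> [-0.192, 0.176, 0.292] yaw -1.259
(562, -246, 120, 182.8) -> [-0.191, 0.177, 0.558] yaw -1.259
n 2305 pct (dist from face, lateral, z)
[[-26.8, -75.6, 16.2], [-22.1, -71.5, 23.1], [4.1, -8.3, 96.8], [33.0, 63.9, 164.6], [36.6, 70.1, 169.7]]
normal [ 0.934 -0.008  0.357] tilt 20.9 front face x at z=10: 37.4
```

Request:
jog_arm(
  deltas=[
    {"delta_pos":[-0.19,0.175,0.29],"yaw":-1,"fingers":1},
    {"delta_pos":[-0.19,0.175,0.29],"yaw":-1,"fingers":1},
    {"delta_pos":[-0.19,0.175,0.29],"yaw":-1,"fingers":1},
    {"delta_pos":[-0.19,0.175,0.29],"yaw":-1,"fingers":1},
    {"delta_pos":[-0.19,0.175,0.29],"yaw":-1,"fingers":1},
    {"delta_pos":[-0.19,0.175,0.29],"yaw":-1,"fingers":1},
  ],
)

```text
clock: 9.75
eef_pos: [0.5618, -0.2415, 0.2001]
tool_rot: [0.075, 0.997, 0.0, -0.001]
ft_force: [0.3, -0.0, 0.3]
grip_width: 0.0853
grasp_force: 0.0
```

```bash
python3 -c "
from h import *
plan((562,-246,120,182.8),(562,-246,23,182.8))"
```

```text
t 9.75 tcp [ 561.8 -241.5  200.1] phi 171.4 w 85.3 F [ 0.3 -0.   0.3] tilt [ 0.001  0.    -1.   ]
(562, -246, 120, 182.8) -> [-0.003, -0.015, 0.267] yaw -0.254
(562, -246, 23, 182.8) -> [-0.004, -0.015, 0.59] yaw -0.254
```

Request:
jog_arm(
  deltas=[
    {"delta_pos":[-0.003,-0.015,0.1],"yaw":-0.19,"fingers":1},
    {"delta_pos":[-0.003,-0.015,0.25],"yaw":-0.254,"fingers":1},
    {"delta_pos":[-0.003,-0.015,0.4],"yaw":-0.254,"fingers":1},
    {"delta_pos":[-0.003,-0.015,0.52],"yaw":-0.254,"fingers":1},
    {"delta_pos":[-0.003,-0.015,0.6],"yaw":-0.254,"fingers":1},
    {"delta_pos":[-0.003,-0.015,0.625],"yaw":-0.254,"fingers":1},
    {"delta_pos":[-0.003,-0.015,0.625],"yaw":-0.254,"fingers":0},
    {"delta_pos":[-0.003,-0.015,0.625],"yaw":-0.254,"fingers":0},
    {"delta_pos":[-0.003,-0.015,0.625],"yaw":-0.254,"fingers":0},
    {"delta_pos":[-0.003,-0.015,0.6],"yaw":-0.254,"fingers":0},
    {"delta_pos":[-0.003,-0.015,0.52],"yaw":-0.254,"fingers":0},
    {"delta_pos":[-0.003,-0.015,0.52],"yaw":-0.254,"fingers":0},
  ],
)

```text
clock: 10.95
eef_pos: [0.5645, -0.2477, 0.0489]
tool_rot: [-0.023, 1.0, -0.002, 0.003]
ft_force: [0.3, -1.2, -1.4]
grip_width: 0.0476
grasp_force: 62.5
```

```bash
cat > feel.py <<'E'
from h import *
F=[]
for _ in range(6):
    bot.camera('top'); o=bot.get_obs(); F.append(np.r_[o['ft_force'],o['tau'][1:3]])
F=np.array(F); print('force mean',F.mean(0).round(2),'std',F.std(0).round(2),'grip',o['grip_width'],o['grasp_force'])
E
python3 feel.py; python3 -c "
from h import *
plan((564,-356,120,184.4))"
```

```text
force mean [-3.000e-01  2.000e-02 -2.360e+00 -5.236e+01  2.341e+01] std [0.5  0.34 0.47 0.24 0.22] grip 0.04722806522251203 62.52743035554886
t 11.25 tcp [ 561.  -246.2   43.7] phi -177.4 w 47.2 F [-0.9 -0.  -2.2] tilt [ 0.002  0.001 -1.   ]
(564, -356, 120, 184.4) -> [0.007, -0.366, -0.255] yaw -0.04
```

Request:
jog_arm(
  deltas=[
    {"delta_pos":[0,0,0.08],"yaw":0,"fingers":0},
    {"delta_pos":[0,0,0.102],"yaw":0,"fingers":0},
    {"delta_pos":[0,0,0.104],"yaw":0,"fingers":0},
    {"delta_pos":[0,0,0.104],"yaw":0,"fingers":1},
    {"delta_pos":[0,0,0.104],"yaw":0,"fingers":1},
    {"delta_pos":[0,0,0.104],"yaw":0,"fingers":1},
    {"delta_pos":[0,0,0],"yaw":0,"fingers":1},
    {"delta_pos":[0,0,-0.15],"yaw":0,"fingers":1},
    {"delta_pos":[0.004,-0.15,-0.25],"yaw":-0.04,"fingers":1},
    {"delta_pos":[0.007,-0.3,-0.25],"yaw":-0.04,"fingers":1},
    {"delta_pos":[0.007,-0.366,-0.25],"yaw":-0.04,"fingers":1},
    {"delta_pos":[0.007,-0.366,-0.25],"yaw":-0.04,"fingers":1},
  ],
)

```text
clock: 12.45
eef_pos: [0.5642, -0.3597, 0.1195]
tool_rot: [-0.036, 0.999, -0.001, 0.0]
ft_force: [0.2, 0.2, -0.6]
grip_width: 0.0856
grasp_force: 0.0
```

```bash
python3 -c "
from h import *
plan((564,-356,12,184.4))"
```

```text
t 12.45 tcp [ 564.2 -359.7  119.5] phi -175.9 w 85.6 F [ 0.2  0.2 -0.6] tilt [-0.    -0.001 -1.   ]
(564, -356, 12, 184.4) -> [-0.0, 0.013, 0.358] yaw -0.006
```

Request:
jog_arm(
  deltas=[
    {"delta_pos":[0,0.01,0.1],"yaw":0,"fingers":1},
    {"delta_pos":[0,0.01,0.22],"yaw":0,"fingers":1},
    {"delta_pos":[0,0.01,0.32],"yaw":0,"fingers":1},
    {"delta_pos":[0,0.01,0.358],"yaw":0,"fingers":1},
    {"delta_pos":[0,0.01,0.358],"yaw":0,"fingers":0},
    {"delta_pos":[0,0.01,0.358],"yaw":0,"fingers":0},
    {"delta_pos":[0,0.01,0.358],"yaw":0,"fingers":0},
    {"delta_pos":[0,0.01,0.358],"yaw":0,"fingers":0},
    {"delta_pos":[0,0.01,0.3],"yaw":0,"fingers":0},
    {"delta_pos":[0,0.01,0.255],"yaw":0,"fingers":0},
    {"delta_pos":[0,0.01,0.255],"yaw":0,"fingers":0},
  ],
)

```text
clock: 13.55
eef_pos: [0.5659, -0.3541, 0.0457]
tool_rot: [-0.038, 0.999, -0.001, 0.002]
ft_force: [0.3, 0.7, -5.9]
grip_width: 0.0474
grasp_force: 63.6
```

```bash
python3 feel.py; python3 -c "
from h import *
plan((427,-362,120,179.8))"
```

```text
force mean [-4.000e-02  1.200e-01 -6.180e+00 -5.988e+01  2.571e+01] std [0.22 0.36 0.44 0.24 0.2 ] grip 0.047266006172886336 63.57479453086853
t 13.85 tcp [ 563.7 -352.9   42.1] phi -175.6 w 47.3 F [ 0.3  0.4 -5.9] tilt [ 0.002  0.001 -1.   ]
(427, -362, 120, 179.8) -> [0.457, 0.005, -0.259] yaw 0.102
```

w1 reads 2.4 N (light) and w2 reads 6.2 N, about 0.63 kg, so w2 is the heavy one. I'll carry it to the stand.

```bash
python3 -c "
from h import *
plan((585,-160,220,178),(613.9,24.1,220,171))"
```

```text
t 13.85 tcp [ 563.7 -352.9   42.1] phi -175.6 w 47.3 F [ 0.3  0.4 -5.9] tilt [ 0.002  0.001 -1.   ]
(585, -160, 220, 178) -> [-0.119, 0.636, -0.592] yaw 0.142
(613.9, 24.1, 220, 171) -> [-0.262, 1.241, -0.592] yaw 0.298
```

Request:
jog_arm(
  deltas=[
    {"delta_pos":[0,0,-0.12],"yaw":0,"fingers":0},
    {"delta_pos":[0,0,-0.27],"yaw":0,"fingers":0},
    {"delta_pos":[-0.02,0.05,-0.42],"yaw":0.05,"fingers":0},
    {"delta_pos":[-0.05,0.18,-0.55],"yaw":0.1,"fingers":0},
    {"delta_pos":[-0.08,0.33,-0.59],"yaw":0.15,"fingers":0},
    {"delta_pos":[-0.12,0.48,-0.59],"yaw":0.2,"fingers":0},
    {"delta_pos":[-0.16,0.62,-0.59],"yaw":0.25,"fingers":0},
    {"delta_pos":[-0.2,0.75,-0.59],"yaw":0.3,"fingers":0},
    {"delta_pos":[-0.23,0.85,-0.59],"yaw":0.3,"fingers":0},
    {"delta_pos":[-0.25,0.95,-0.59],"yaw":0.3,"fingers":0},
    {"delta_pos":[-0.26,1.0,-0.59],"yaw":0.3,"fingers":0},
  ],
)

```text
clock: 14.95
eef_pos: [0.6191, -0.0452, 0.2195]
tool_rot: [0.078, 0.997, 0.001, -0.001]
ft_force: [0.6, -0.3, -7.3]
grip_width: 0.0478
grasp_force: 64.9
```

```bash
python3 bd.py; python3 -c "
from h import *
plan((613.9,24.1,120,171),(613.9,24.1,23,171))"
```

```text
n 1419 pct (dist from face, lateral, z)
[[-22.2, -75.8, 15.8], [-15.3, -73.3, 19.7], [15.6, 1.3, 67.0], [34.0, 66.6, 145.6], [37.2, 70.6, 163.1]]
normal [ 0.933 -0.013  0.359] tilt 21.0 front face x at z=10: 37.4
t 15.0 tcp [619.3 -43.6 219.6] phi 171.2 w 47.2 F [ 0.1  0.7 -5.2] tilt [ 0.001  0.003 -1.   ]
(613.9, 24.1, 120, 171) -> [0.052, 0.219, 0.333] yaw 0.003
(613.9, 24.1, 23, 171) -> [0.052, 0.218, 0.656] yaw 0.003
```

Request:
jog_arm(
  deltas=[
    {"delta_pos":[0.03,0.12,0],"yaw":0.003,"fingers":0},
    {"delta_pos":[0.052,0.218,0.05],"yaw":0.003,"fingers":0},
    {"delta_pos":[0.052,0.218,0.18],"yaw":0.003,"fingers":0},
    {"delta_pos":[0.052,0.218,0.33],"yaw":0.003,"fingers":0},
    {"delta_pos":[0.052,0.218,0.46],"yaw":0.003,"fingers":0},
    {"delta_pos":[0.052,0.218,0.57],"yaw":0.003,"fingers":0},
    {"delta_pos":[0.052,0.218,0.63],"yaw":0.003,"fingers":0},
    {"delta_pos":[0.052,0.218,0.656],"yaw":0.003,"fingers":0},
    {"delta_pos":[0.052,0.218,0.656],"yaw":0.003,"fingers":0},
  ],
)

```text
clock: 15.9
eef_pos: [0.6133, 0.018, 0.0233]
tool_rot: [0.081, 0.997, -0.0, -0.001]
ft_force: [0.7, -0.8, -6.1]
grip_width: 0.0472
grasp_force: 67.1
```

```bash
cat > wt.py <<'E'
from h import *
for n in ('scene','wrist','top'):
    c=cam(n); W=cloud(c); I=c['image']; save('q_'+n+'.png',I)
    h=cv2.cvtColor(I,cv2.COLOR_RGB2HSV)
    s=(W[...,:2]-[.5153,.0407])@np.array([[.9877,.156],[-.156,.9877]])
    b=(s[...,0]>.03)&(s[...,0]<.17)&(abs(s[...,1])<.03)&(W[...,2]>.045)&(W[...,2]<.072)
    if b.sum()>20:
        P=np.c_[s[b],W[b][:,2]]*1000; r=cv2.minAreaRect(P[:,:2].astype(np.float32)); print(n,len(P),np.round(r[0],1),np.round(r[1],1),round(r[2],1),'pct',np.percentile(P,[1,50,99],axis=0).round(1).tolist())
    p=np.array([.5153,.0407]);e=np.array([.9877,-.156])
    pts=np.array([[*(p+e*d/1000),.01] for d in (36.6,)])
    print(n,'px of foot front',cv2.projectPoints(pts,c['R'],c['t'],c['K'],c['d'])[0].round(0).ravel())
E
python3 wt.py; python3 bd.py; python3 -c "
from h import *
plan((613.9,24.1,20,171))"
```

```text
scene 314 [101.3  -0.8] [ 57.9 100. ] 90.0 pct [[70.6, -29.4, 45.6], [119.1, -3.4, 59.9], [149.4, 27.2, 69.1]]
scene px of foot front [299. 210.]
wrist 32934 [85.9 -0.1] [59.8 73.7] 90.0 pct [[49.2, -29.5, 49.5], [80.8, -6.3, 60.9], [118.8, 23.8, 66.4]]
wrist px of foot front [296. 112.]
top px of foot front [248. 231.]
n 1063 pct (dist from face, lateral, z)
[[-27.0, -75.8, 15.8], [-22.7, -74.2, 28.6], [-1.6, -47.1, 110.7], [30.3, -5.4, 166.3], [35.3, 15.1, 169.9]]
normal [ 0.937 -0.022  0.349] tilt 20.4 front face x at z=10: 36.9
t 16.1 tcp [615.1  18.4  24.2] phi 170.7 w 47.4 F [-1.1 -0.7 -6.5] tilt [-0.002  0.    -1.   ]
(613.9, 24.1, 20, 171) -> [0.007, 0.018, 0.014] yaw -0.006
```

View pics/q_scene.png

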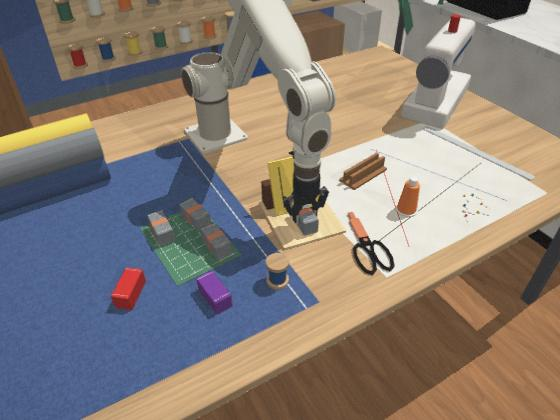

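View pics/q_wrist.png

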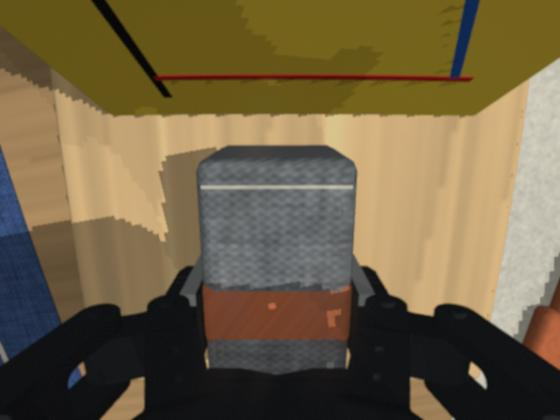

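The wrist view shows the weight (centre column 278, front end at row 150) facing the board's foot edge (row 112, columns 105–480, middle near 296). It needs to shift about 5 mm sideways and then move forward. I'll get the gap from the wrist depth.

```bash
cat > gap.py <<'E'
from h import *
c=cam('wrist'); W=cloud(c); h=cv2.cvtColor(c['image'],cv2.COLOR_RGB2HSV)
s=(W[...,:2]-[.5153,.0407])@np.array([[.9877,.156],[-.156,.9877]])*1000; z=W[...,2]*1000
yl=(h[...,0]>20)&(h[...,0]<36)&(h[...,1]>200)&(z<40)&(z>5)&(s[...,0]<45)
print('board low pixels',yl.sum()); 
P=np.c_[s[yl],z[yl]]
for lo in range(8,36,4):
    k=(P[:,2]>=lo)&(P[:,2]<lo+4)
    if k.sum()>20: print(lo,k.sum(),'d',np.median(P[k,0]).round(1),'lat',P[k,1].min().round(1),P[k,1].max().round(1))
g=(h[...,1]<60)&(z>25)&(z<75)&(s[...,0]>30)&(s[...,0]<110); g[:,:205]=0; g[:,350:]=0
Q=np.c_[s[g],z[g]]
print('weight d pct',np.percentile(Q[:,0],[0,.2,1,3]).round(1),'lat',np.percentile(Q[:,1],[1,99]).round(1),'top z',np.median(Q[:,2]).round(1))
A=np.array([Q[k,0].min() for k in [(abs(Q[:,1]-l)<2) for l in np.arange(Q[:,1].min()+6,Q[:,1].max()-6,4)] if k.sum()>5]);print('front edge across lat',A.round(1))
E
python3 gap.py; python3 -c "
from h import *
plan((613.9,24.1,20,171))"
```

```text
board low pixels 135
28 30 d 30.8 lat -71.4 28.6
32 26 d 29.1 lat -74.0 44.3
weight d pct [49.5 49.7 49.8 49.9] lat [-28.7  13.8] top z 61.1
front edge across lat [49.6 49.5 49.6 49.6 49.6 49.6 49.6 49.7 49.6]
t 16.15 tcp [615.   18.5  24.2] phi 170.7 w 47.2 F [-0.2 -0.4 -6.7] tilt [-0.002  0.    -1.   ]
(613.9, 24.1, 20, 171) -> [0.007, 0.018, 0.014] yaw -0.006
```

Request:
jog_arm(
  deltas=[
    {"delta_pos":[0.01,0.021,0],"yaw":0,"fingers":0},
    {"delta_pos":[0.025,0.021,0],"yaw":0,"fingers":0},
    {"delta_pos":[0.034,0.021,0],"yaw":0,"fingers":0},
    {"delta_pos":[0.034,0.021,0],"yaw":0,"fingers":0},
    {"delta_pos":[0.034,0.021,0],"yaw":0,"fingers":0},
  ],
)

```text
clock: 16.65
eef_pos: [0.6051, 0.0267, 0.0236]
tool_rot: [0.081, 0.997, -0.0, 0.0]
ft_force: [-0.5, 0.1, -5.8]
grip_width: 0.0477
grasp_force: 67.1
```

```bash
python3 gap.py; python3 -c "
from h import *
plan((613.9,24.1,20,171))
c=cam('wrist'); save('w5.png',c['image'])"; python3 bd.py
```

```text
board low pixels 10
weight d pct [38.4 38.5 38.6 38.7] lat [-22.6  20.7] top z 60.6
front edge across lat [38.4 38.4 38.4 38.4 38.4 38.5 38.4 38.4 38.5]
t 16.7 tcp [605.2  26.6  23.6] phi 170.8 w 47.0 F [-0.9  0.4 -5.6] tilt [-0. -0. -1.]
(613.9, 24.1, 20, 171) -> [-0.03, -0.004, 0.012] yaw -0.005
n 1098 pct (dist from face, lateral, z)
[[-26.7, -76.4, 16.4], [-22.5, -74.6, 25.3], [-1.0, -46.3, 110.5], [31.2, -3.8, 166.2], [36.2, 46.1, 170.2]]
normal [ 0.935 -0.017  0.354] tilt 20.8 front face x at z=10: 37.6
```

View pics/w5.png

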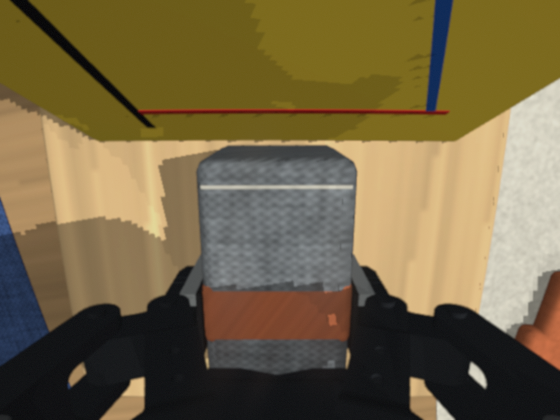

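The wrist view now shows the weight (column 278) centred on the foot edge (row 140, columns 90–468). I'll compute the foot's position from that edge pixel.

```bash
python3 -c "
from h import *
c=cam('wrist'); C=-c['R'].T@c['t']; h=cv2.cvtColor(c['image'],cv2.COLOR_RGB2HSV)
for u in (130,170,380,420):
  col=h[100:180,u]; y=(col[:,1]>190)&(col[:,0]>20)&(col[:,0]<36); v=100+np.where(y)[0].max()+.5
  p=cv2.undistortPoints(np.array([[[u,v]]],float),c['K'],c['d']).ravel(); r=c['R'].T@np.r_[p,1]
  X=C+r*(.0127-C[2])/r[2]; print(u,v,((X[:2]-[.5153,.0407])@np.array([[.9877,.156],[-.156,.9877]])*1000).round(1))
"
```

```text
130 138.5 [ 36.  -61.3]
170 138.5 [ 36.2 -44.7]
380 137.5 [36.3 41.3]
420 138.5 [36.6 58. ]
```

Request:
jog_arm(
  deltas=[
    {"delta_pos":[0.003,0,0],"yaw":0,"fingers":0},
    {"delta_pos":[0.006,0,0],"yaw":0,"fingers":0},
    {"delta_pos":[0.006,0,0.003],"yaw":0,"fingers":0},
    {"delta_pos":[0.006,0,0.005],"yaw":0,"fingers":0},
    {"delta_pos":[0.006,0,0.005],"yaw":0,"fingers":0},
  ],
)

```text
clock: 17.35
eef_pos: [0.6039, 0.0269, 0.0224]
tool_rot: [0.081, 0.997, 0.0, 0.001]
ft_force: [1.6, 0.1, -4.6]
grip_width: 0.0471
grasp_force: 67.4
```

```bash
python3 gap.py; python3 bd.py; python3 feel.py
```

```text
board low pixels 3
weight d pct [37.2 37.3 37.4 37.5] lat [-22.6  20.7] top z 59.4
front edge across lat [37.3 37.2 37.2 37.3 37.2 37.2 37.3 37.2 37.2]
n 1085 pct (dist from face, lateral, z)
[[-27.2, -76.2, 17.4], [-22.7, -74.2, 25.8], [-1.3, -46.3, 110.3], [31.2, -4.2, 166.7], [35.2, 42.6, 170.2]]
normal [ 0.936 -0.018  0.351] tilt 20.6 front face x at z=10: 37.2
force mean [  1.76  -0.49  -3.62 -51.83  21.51] std [0.4  0.2  0.45 0.17 0.18] grip 0.047357452798459335 67.37066209316254
```

A +x force of about 1.8 N and part of the weight's load gone show that it touches both the board's foot and the plate. I'll set it down and release.

Request:
jog_arm(
  deltas=[
    {"delta_pos":[0,0,0.003],"yaw":0,"fingers":0},
    {"delta_pos":[0,0,0.003],"yaw":0,"fingers":0.75},
    {"delta_pos":[0,0,0.003],"yaw":0,"fingers":0.75},
    {"delta_pos":[0,0,0.003],"yaw":0,"fingers":0.75},
    {"delta_pos":[0,0,-0.05],"yaw":0,"fingers":0.75},
    {"delta_pos":[-0.02,0,-0.15],"yaw":0,"fingers":0.75},
    {"delta_pos":[-0.1,0,-0.3],"yaw":0,"fingers":0.75},
    {"delta_pos":[-0.15,-0.1,-0.45],"yaw":0,"fingers":0.75},
    {"delta_pos":[-0.15,-0.25,-0.6],"yaw":0,"fingers":0.75},
    {"delta_pos":[-0.15,-0.4,-0.7],"yaw":0,"fingers":0.75},
    {"delta_pos":[-0.15,-0.6,-0.7],"yaw":0,"fingers":0.75},
    {"delta_pos":[-0.15,-0.75,-0.7],"yaw":0,"fingers":0.75},
  ],
)

```text
clock: 18.95
eef_pos: [0.6163, -0.1789, 0.2328]
tool_rot: [0.08, 0.997, -0.0, 0.002]
ft_force: [0.9, -0.9, -0.7]
grip_width: 0.0639
grasp_force: 0.0
```

```bash
python3 bd.py; python3 wt.py; python3 - <<'E'
from h import *
c=cam('scene'); I=c['image'][110:310,120:440]; save('fin.png',cv2.resize(I,(800,500),interpolation=cv2.INTER_CUBIC))
E
```

```text
n 2139 pct (dist from face, lateral, z)
[[-26.0, -75.7, 16.9], [-22.1, -71.8, 26.7], [2.4, -12.1, 101.1], [31.0, 64.4, 165.4], [36.5, 69.8, 170.2]]
normal [ 0.935 -0.01   0.356] tilt 20.8 front face x at z=10: 37.2
scene 442 [88.1 -2.2] [ 50.2 104.1] 88.8 pct [[40.4, -25.7, 45.6], [95.9, -4.8, 58.5], [138.1, 21.9, 63.0]]
scene px of foot front [299. 210.]
wrist 6922 [87.4 -1.8] [ 49.4 100.1] 89.6 pct [[38.9, -25.8, 46.1], [84.9, -6.3, 59.1], [135.7, 21.0, 61.0]]
wrist px of foot front [494.  76.]
top 438 [87.1  1.1] [100.   48.4] 0.1 pct [[38.2, -22.5, 50.5], [86.5, 1.0, 59.7], [135.4, 25.1, 66.9]]
top px of foot front [248. 231.]
```

View pics/fin.png

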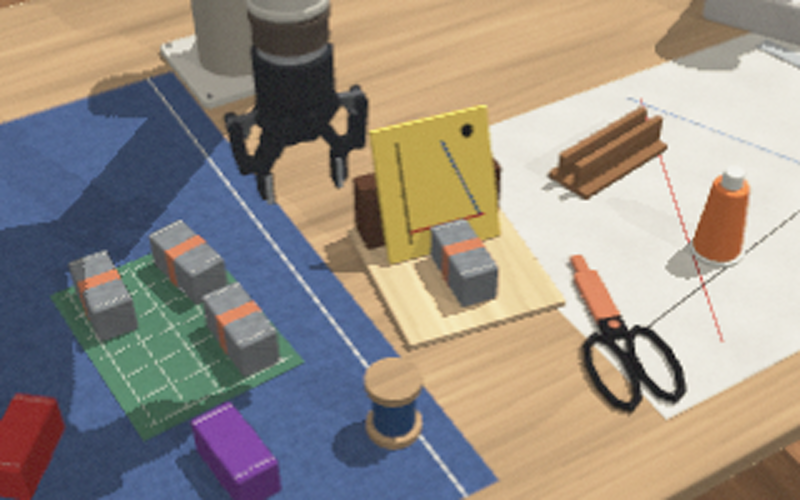

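The board leans on the block at (435,180). The heavy weight lies end-on against the middle of its foot at (465,260). Three weights stand on the mat and the bystanders are untouched, so I'm handing in.

```bash
python3 -c "
from h import *
print(bot.job_done())"
```

```text
the job is handed in; nothing more can be done
None
```

The job is handed in: the board leans centred and square against the block at about 21° off upright, and the heavy weight (0.63 kg by feel) lies end-on against the middle of its foot. The three light weights stand on the mat and the cone, spool and scissors were not touched; it took about 19 s.

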